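Close up the bottle cradles on the runner

ROBOT

A 7-joint arm with a two-finger parallel gripper is mounted at the origin on the work surface. World frame = base frame: x ahead of the robot, y to its left, z up, the work surface at z = 0. Lengths are in mm, angles in rad, forces in N, time in s.
With the tool pointing down it reaches from about 400 to 750 mm from the base axis. Payload 19.5 kg.
Tool frame: the origin (TCP) lies midway between the tips of the shut fingers; the grasp point (between the pads) lies 19 mm behind it (env.grasp_offset is the distance from the TCP to the grasp point, in mm); z points along the fingers, y is the direction in which the jaws open and shut (so a half turn about z gives the same grasp; the last joint's range is limited). The gripper opens to 85 mm and grips with 20 to 120 N. Pads are 22 mm wide; open, the fingers measure 114 mm over their backs; the gripper's body (76 mm by 85 mm) begins 54 mm behind the grasp point. The pads swing forward as they close: fully open they stand 13 mm farther back than shut.
Start: joints at [1.061, 0.707, -0.028, 1.485, 0.022, 0.951, -0.075], TCP at [259.27, -513.2, 231.268] pointing down, gripper open.
Joint ranges: [-2.71, 2.71], [-0.32, 2.16], [-1.57, 1.52], [0, 2.45], [-1.46, 4.6], [0, 2.02], [-2.83, 2.83]. Speed limits (rad/s): [1.89, 1.89, 2.57, 2.57, 3.01, 3.01, 3.01].

INTERFACE

Orientations are given as a rotation vector (axis times angle).
In Python, from station import env, capture gives the robot as it stands.
- The arm moves only by the tool arm_command, never from a script. Its argument "moves" is text: rows parted by semicolons, each of 7 numbers parted by spaces: the shift along the tool's x, y, z in cm, then the turn, a rotation vector about the tool's x, y, z in rad, then the closure, from -1 (fully open) to 1 (shut), so that 0 is half open. In form: x y z wx wy wz hand; .... A call has 1 to 12 rows; each row shifts and turns the pose as measured when the row begins, along the tool's axes as they then stand; what a row does not reach is not made up. A row lasts 1/10 s, in which the tool goes at most 50 mm and 8.59 degrees, less where a joint would pass 70% of its speed; a pose out of reach is approached as far as the arm can. A call with a gripper value outside its range is refused whole. The fingers move at their own pace and stop on an object; "squeeze" is the grip in N (left out, the last holds). Time passes only in rows, so rows that do not move let the fingers close. It gives the time, the measured TCP pose, the force and the opening at its end, in the units of the state.
- env.get_state(): the state, without advancing time (a new reading comes with each control period).
- capture(name): name is "scene" or "top" or "wrist"; returns a dict with "pixels" (400x640x3 uint8, red, green, blue), "z_map" (400x640 float32, mm along the optical axis (not along the pixel's ray), 0 where there is no reading), "fovy" (degrees; the focal length in pixels is half the picture's height over the tangent of half this angle, whatever the lens; pixels are square), "cx", "cy" (the principal point, pixels), "view" (4x4, takes a point from world to camera coordinates). Camera axes: x right, y up, looking along -z (the intrinsics and any distortion apply to the point x, -y, -z); pixel columns grow to the right and rows downward; lengths in mm; the calibration is good to about 2 mm. A picture is of the moment at which its call begins.
- env.hand_in(): hands the job in, once; it reports no verdict.
The state is a dict: "time": time; "qpos": joint angles; "joint_velocities": joint speeds; "tau": joint torques, N m; "eef_pos": TCP position; "tcp_rot": TCP orientation; "wrist_force": force on the tool from outside, world axes, zero at the start; "wrist_torque": the same for the moment, N m; "finger_gap": finger opening in mm.
Only numpy, scipy, OpenCV 4.12 (cv2) and the standard library are available. Lean on these libraries where they do the work, as an engineer would, in place of code of your own. Each camera call takes 0.05 s, during which the arm holds its last target.

TASK

Make room on the runner for another bottle: push the row of four wooden cradles along the channel, all together as one train with no gaps opening between them, until the leading one is right up against the steel end stop. Only push with the fingers: do not lift or tip any cradle. Leave the spare cradle, the jar, the cup and the corkscrew where they are, and finish with the hand clear of everything.

Things in the scene. Friction and masses are not known exactly. Their poses are not given: they have to be found in the camera images.
- runner: Shallow black steel channel fixed to the table, 460 mm long along its own y axis, 54 mm wide along its own x; origin at the middle of its underside. Floor 4 mm thick, side walls 3 mm thick whose tops are 18 mm above the table; inside width 48 mm; both ends open apart from the end stop. Four cradles stand in it in a touching row; they rub on the channel floor, so moving the row takes a few newtons.
- end_stop: Upright bright steel plate fixed across one end of the runner, either end: it differs from start to start. 66 mm wide across the runner, 12 mm thick along it, 58 mm high. Origin at the middle of its underside; its axes are parallel to the runner's, and its inner face is 6 mm from the origin towards the runner's middle. The other end has only a bare low steel clip 14 mm high outside the channel walls, and there is no obstacle in the channel there.
- cradle_1_mid (a point): Beech bottle cradle, a plain wooden block 60 mm along the runner, 46 mm across it and 44 mm high, with a round scoop 18 mm deep across the middle of its top; flat upright end faces. About 70 g, loose. Point half-way up its middle (22 mm above its underside); its own y axis lies along the runner. Outermost of the four towards the runner's +y end.
- cradle_2_mid (a point): Beech bottle cradle, a plain wooden block 60 mm along the runner, 46 mm across it and 44 mm high, with a round scoop 18 mm deep across the middle of its top; flat upright end faces. About 70 g, loose. Point half-way up its middle (22 mm above its underside); its own y axis lies along the runner. Second from the +y end.
- cradle_3_mid (a point): Beech bottle cradle, a plain wooden block 60 mm along the runner, 46 mm across it and 44 mm high, with a round scoop 18 mm deep across the middle of its top; flat upright end faces. About 70 g, loose. Point half-way up its middle (22 mm above its underside); its own y axis lies along the runner. Third from the +y end.
- cradle_4_mid (a point): Beech bottle cradle, a plain wooden block 60 mm along the runner, 46 mm across it and 44 mm high, with a round scoop 18 mm deep across the middle of its top; flat upright end faces. About 70 g, loose. Point half-way up its middle (22 mm above its underside); its own y axis lies along the runner. Outermost of the four towards the runner's -y end.
- spare_cradle: A fifth cradle of the same make (60 x 46 x 44 mm) standing on the table on the robot's side of the runner; a bystander. Origin at the middle of its underside.
- olive_jar: Squat green glass jar with a steel cap, 68 mm diameter, 85 mm high, on the far side of the runner; a bystander. Origin at the middle of its underside.
- tasting_cup: White open tasting cup, 70 mm across, 60 mm high, on the far side of the runner; a bystander. Origin at the middle of its underside.
- corkscrew: Folded corkscrew with dark wooden handle, 110 x 18 x 17 mm, lying on the table on the robot's side of the runner; a bystander. Origin at the middle of its underside.

How it is judged:
By the outcome, as a careful person would: the job done as asked, in the order asked, and still so for the second after the job is handed in, with the robot touching nothing.
It also fails if it takes over 35 s, if anything falls off the work surface, if the arm or the gripper's body presses on something with over 40 N, if the wrist force passes 120 N, or if a joint passes its speed limit or range.

## Working session

There is one attempt and no reset: what is moved stays moved. The work goes in short steps, Python scripts to look and compute and a tool call to move; the robot and the scene stay as the last step left them, time stands still between calls to the robot, and variables do not carry over. Pictures are saved under pics/ and viewed, and the job is handed in when it is done.

Besides the shell and the picture viewer there is one more tool, called after "Request:" by a JSON object that holds its "api" and its "payload". arm_command: Moves the arm, as the interface text tells. Its arguments: {"type":"object","properties":{"moves":{"type":"string"},"squeeze":{"type":"number"}},"required":["moves"]}

```bash
ls; mkdir -p pics; cat > h.py <<'E'
import numpy as np, cv2
from station import env, capture
def grab(n,fn):
    c=capture(n); np.savez(''+fn+'.npz',**c)
    cv2.imwrite('pics/'+fn+'.png',c['pixels'][:,:,::-1]); return c
def world(c):
    z=c['z_map'].astype(float); H,W=z.shape; f=H/2/np.tan(np.radians(float(c['fovy']))/2)
    u,v=np.meshgrid(np.arange(W),np.arange(H))
    P=np.stack([(u-c['cx'])/f*z,-(v-c['cy'])/f*z,-z,np.ones_like(z)],-1)
    X=P@np.linalg.inv(c['view']).T
    X[z==0]=np.nan
    return X[...,:3]
E
python3 - <<'E'
from h import *
for n in ['scene','top']:
    c=grab(n,n+'0'); print(n,{k:c[k] for k in c if k not in('pixels','z_map')},(c['z_map']>0).mean())
s=env.get_state(); print(s)
E
```

```text
pics
scene {'fovy': 50.35366699825857, 'cx': 315.51686148555166, 'cy': 204.55527455151142, 'view': array([[-8.27254137e-01,  5.61562155e-01, -1.72782619e-02,
         4.49251179e+02],
       [-4.03269021e-01, -5.72093053e-01,  7.14201397e-01,
         2.12352096e+02],
       [ 3.91183702e-01,  5.97793848e-01,  6.99726965e-01,
        -1.17649823e+03],
       [ 0.00000000e+00,  0.00000000e+00,  0.00000000e+00,
         1.00000000e+00]])} 0.9960625
top {'fovy': 43.94518173038724, 'cx': 317.4183428531895, 'cy': 203.00945229534094, 'view': array([[-1.81453597e-02, -9.99264638e-01, -3.37776361e-02,
         5.31294339e+01],
       [ 9.95647854e-01, -2.11477367e-02,  9.07641082e-02,
        -5.77695218e+02],
       [-9.14116843e-02, -3.19836835e-02,  9.95299426e-01,
        -1.13138520e+03],
       [ 0.00000000e+00,  0.00000000e+00,  0.00000000e+00,
         1.00000000e+00]])} 0.9960703125
{'time': 0.1, 'qpos': array([ 1.06131404,  0.70702779, -0.02760811,  1.48495228,  0.0219737 ,
        0.95092532, -0.07546385]), 'joint_velocities': array([ 0.0002937 , -0.00123982,  0.00024267,  0.00037697, -0.001752  ,
        0.00075562,  0.00082883]), 'tau': array([ 1.52258603e-03, -8.84295487e+01,  1.23666499e+00, -2.36458701e+01,
        1.70226535e-02,  5.03575488e-03, -1.04712612e-06]), 'eef_pos': array([ 259.16294983, -513.00778547,  230.8817362 ]), 'tcp_rot': array([-3.05509509e+00, -7.27902861e-01,  3.92721333e-04]), 'wrist_force': array([-0.13634615, -1.2301128 , -0.55999398]), 'wrist_torque': array([0.03504385, 0.04205305, 0.0389479 ]), 'finger_gap': 84.99751600780404}
```

View pics/top0.png

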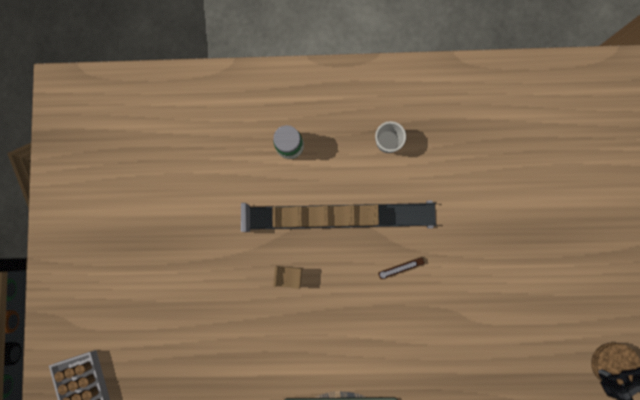

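View pics/scene0.png

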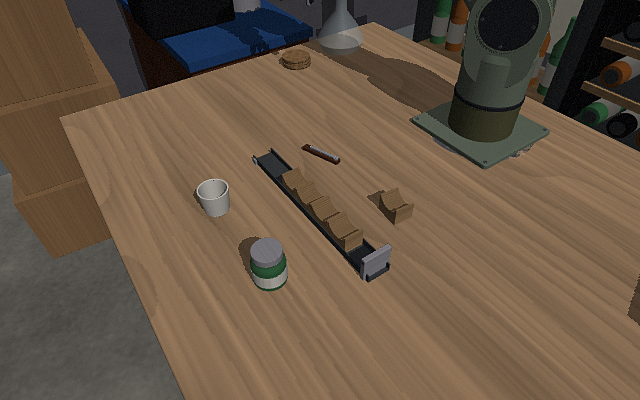

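The stop is at the left end of the top view (col 245, row 217, the world +y side). The row of cradles spans about cols 275–379, and the channel is empty from 379 to 436. So I push towards +y. Next I'll measure.

```bash
cat > meas.py <<'E'
from h import *
def axisinfo(fn):
    c=dict(np.load(''+fn+'.npz')); X=world(c); 
    return c,X
if __name__=='__main__':
  for fn in ['top0','scene0']:
    c,X=axisinfo(fn)
    x,y,z=X[...,0],X[...,1],X[...,2]
    reg=(x>450)&(x<850)&(abs(y)<450)
    print(fn,'table z',np.nanmedian(z[reg]))
    m=(reg&(z>9)).astype(np.uint8)
    n,l,st,ce=cv2.connectedComponentsWithStats(m)
    for i in range(1,n):
        if st[i,4]<15: continue
        k=l==i
        print(i,st[i],'x',np.percentile(x[k],[1,50,99]).round(),'y',np.percentile(y[k],[1,50,99]).round(),'zmax',np.percentile(z[k],98).round(1))
    # cradle tops
    k=reg&(z>36)&(z<50)&(x>560)&(x<700)
    r=cv2.minAreaRect(np.stack([x[k],y[k]],1).astype(np.float32)); print('tops',r)
    k=reg&(z>12)&(z<24)
    for lo in range(-320,260,20):
        q=reg&(x>540)&(x<720)&(y>=lo)&(y<lo+20)&(z>8)
        if q.any(): print(lo,x[q].min().round(),x[q].max().round(),np.percentile(z[q],90).round(1),end=' | ')
    print()
E
python3 meas.py
```

```text
top0 table z 0.5191272526254807
2 [375 122  31  32 445] x [691. 739. 758.] y [-162. -134.  -96.] zmax 63.3
4 [274 126  30  34 794] x [687. 713. 748.] y [ 74. 104. 136.] zmax 89.0
14 [ 241  201  196   32 2918] x [518. 546. 575.] y [-220.   31.  214.] zmax 58.2
tops ((629.6678466796875, 37.98100280761719), (335.3170471191406, 139.28868103027344), 89.99263763427734)
-300 566.0 566.0 8.8 | -240 546.0 579.0 17.2 | -220 547.0 579.0 19.8 | -200 545.0 644.0 19.9 | -180 543.0 719.0 21.5 | -160 540.0 719.0 61.3 | -140 543.0 716.0 61.6 | -120 541.0 714.0 62.0 | -100 540.0 720.0 48.9 | -80 541.0 659.0 33.8 | -60 541.0 624.0 42.6 | -40 541.0 574.0 49.1 | -20 540.0 574.0 34.0 | 0 540.0 575.0 44.3 | 20 540.0 638.0 49.3 | 40 541.0 573.0 34.3 | 60 541.0 719.0 51.6 | 80 541.0 720.0 86.0 | 100 540.0 720.0 86.3 | 120 540.0 720.0 85.6 | 140 542.0 573.0 49.6 | 160 540.0 573.0 20.3 | 180 543.0 574.0 19.0 | 200 540.0 580.0 59.2 | 220 671.0 671.0 8.1 | 
scene0 table z 1.6089964544342479
2 [ 253  148  139  132 3628] x [522. 559. 582.] y [-214.   73.  220.] zmax 59.6
5 [196 178  34  37 953] x [696. 728. 760.] y [-159. -125.  -93.] zmax 61.9
6 [ 250  238   38   53 1626] x [696. 731. 758.] y [ 84. 128. 144.] zmax 87.9
tops ((629.8834228515625, 43.00798034667969), (139.78536987304688, 354.7606201171875), 0.079658143222332)
-240 573.0 582.0 19.5 | -220 563.0 583.0 19.6 | -200 557.0 579.0 20.1 | -180 574.0 720.0 20.3 | -160 548.0 720.0 59.1 | -140 574.0 705.0 61.0 | -120 575.0 716.0 60.2 | -100 541.0 720.0 50.6 | -80 540.0 578.0 35.2 | -60 541.0 578.0 33.8 | -40 540.0 578.0 49.7 | -20 540.0 578.0 35.2 | 0 541.0 578.0 34.8 | 20 540.0 578.0 49.1 | 40 540.0 578.0 35.4 | 60 540.0 578.0 36.0 | 80 541.0 720.0 86.5 | 100 540.0 720.0 87.0 | 120 540.0 720.0 86.6 | 140 540.0 720.0 49.0 | 160 541.0 578.0 20.0 | 180 558.0 577.0 19.3 | 200 540.0 584.0 59.6 | 220 541.0 579.0 35.7 |
```

```bash
cat > m2.py <<'E'
from h import *
import sys
def run(fn):
    c=dict(np.load(''+fn+'.npz')); X=world(c); x,y,z=X[...,0],X[...,1],X[...,2]
    a=(x>500)&(x<600)&(z>40)&(z<53)&(y>-215)&(y<195)
    xs,ys=x[a],y[a]; vx,vy,x0,y0=cv2.fitLine(np.stack([xs,ys],1).astype(np.float32),cv2.DIST_HUBER,0,.01,.01).ravel()
    print(fn,'tops line yaw deg off +y',np.degrees(np.arctan2(-vx,vy)) if vy>0 else np.degrees(np.arctan2(vx,-vy)),'x at y=0',x0-y0*vx/vy,'n',a.sum(),'ztop',np.median(z[a]))
    h,e=np.histogram(ys,np.arange(-120,200,4)); print('tops hist',[(int(e[i]),int(h[i])) for i in range(len(h)) if h[i]])
    print('tops y ext',ys.min(),ys.max(),'x ext',np.percentile(xs,[2,98]))
    for nm,q in [('stop',(x>490)&(x<610)&(z>52)&(y>150)&(y<260))]:
        if q.any(): print(nm,'x',np.percentile(x[q],[2,50,98]),'y',np.percentile(y[q],[2,50,98]))
    # walls
    for yy in np.arange(-220,200,30):
        q=(x>505)&(x<590)&(z>14)&(z<24)&(abs(y-yy)<6)
        f=(x>525)&(x<570)&(z<9)&(abs(y-yy)<6)
        if q.any(): print(int(yy),'wall',x[q].min().round(1),x[q].max().round(1),'floor x',(np.percentile(x[f],[2,98]).round(1) if f.any() else None, np.median(z[f]).round(1) if f.any() else None))
for f in sys.argv[1:]: run(f)
E
python3 m2.py top0 scene0
python3 -c "
import cv2
a=cv2.imread('pics/top0.png')[185:250,230:450];cv2.imwrite('pics/c1.png',cv2.resize(a,None,fx=3.6,fy=3.6,interpolation=2))"
```

```text
top0 tops line yaw deg off +y 0.6042028 x at y=0 548.19037 n 617 ztop 44.97426676223381
tops hist [(-96, 33), (-92, 30), (-88, 14), (-84, 3), (-52, 1), (-48, 9), (-44, 22), (-40, 35), (-36, 39), (-32, 38), (-28, 11), (8, 1), (12, 7), (16, 37), (20, 27), (24, 31), (28, 37), (32, 7), (36, 1), (72, 10), (76, 34), (80, 34), (84, 24), (88, 38), (92, 8), (96, 1), (132, 18), (136, 24), (140, 41), (144, 2)]
tops y ext -95.35594530845623 144.07449763463973 x ext [525.22697115 569.65103995]
stop x [515.58463469 547.35226831 579.38239215] y [204.97428242 210.85527053 216.23669535]
-220 wall 517.8 579.0 floor x (array([525.5, 568.2]), np.float64(4.4))
-190 wall 520.7 574.9 floor x (array([526. , 568.8]), np.float64(3.8))
-160 wall 521.1 573.0 floor x (array([526.6, 569.4]), np.float64(4.3))
-130 wall 521.6 573.6 floor x (array([527.2, 569.7]), np.float64(3.8))
-100 wall 522.4 574.1 floor x (array([525.5, 567.9]), np.float64(4.0))
-70 wall 520.7 572.4 floor x (None, None)
-40 wall 521.2 573.1 floor x (None, None)
-10 wall 521.8 574.0 floor x (None, None)
20 wall 520.4 574.6 floor x (None, None)
5
[... 827 characters left out ...]
float64(5.2))
-190 wall 524.6 578.6 floor x (array([525.4, 566.4]), np.float64(5.8))
-160 wall 523.5 577.9 floor x (array([526.7, 566.1]), np.float64(5.8))
-130 wall 523.7 577.6 floor x (array([553.9, 567.7]), np.float64(5.5))
-100 wall 572.2 577.7 floor x (None, None)
-70 wall 572.0 577.5 floor x (None, None)
-40 wall 572.1 578.1 floor x (None, None)
-10 wall 571.7 577.6 floor x (None, None)
20 wall 572.1 577.9 floor x (None, None)
50 wall 572.4 577.7 floor x (None, None)
80 wall 570.9 577.0 floor x (None, None)
110 wall 572.2 577.5 floor x (None, None)
140 wall 522.1 577.8 floor x (array([534.7, 566.7]), np.float64(5.5))
170 wall 523.6 577.2 floor x (array([525.9, 564.9]), np.float64(5.3))
```

View pics/c1.png

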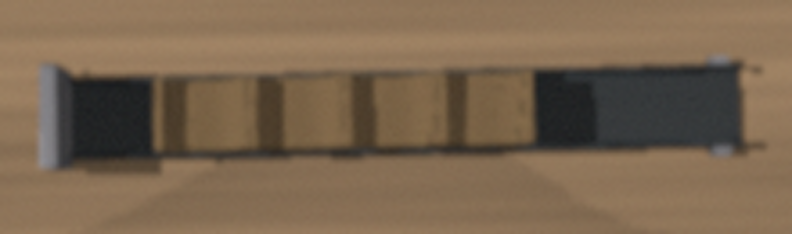

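The runner is parallel to world y to within about 0.3°, with its centre at x≈549 (the two cameras give 547 and 551). The row runs from y≈−96 to 145 and the stop's inner face is at about 206. That makes a push of roughly 60 mm in +y.

Request:
{"api": "arm_command", "payload": {"moves": "0 0 0 0 0 0.117 1;0 0 0 0 0 0.117 1;0 0 0 0 0 0.117 1;0 0 0 0 0 0.117 1;2.9 -3.4 0 0 0 0 1;2.9 -3.4 0 0 0 0 1;2.9 -3.4 0 0 0 0 1;2.9 -3.4 0 0 0 0 1;2.9 -3.4 0 0 0 0 1;2.9 -3.4 0 0 0 0 1", "squeeze": 40}}

```text
time: 1.1
eef_pos: [438.2, -309.2, 228.1]
tcp_rot: [-3.139, 0.048, 0.008]
wrist_force: [0.5, -0.4, 0.4]
finger_gap: 0.2
```

Request:
{"api": "arm_command", "payload": {"moves": "2.8 -3.4 0 0 0 -0.03 1;2.8 -3.4 2 0 0 0 1;2.8 -3.4 2 0 0 0 1;2.4 -3.4 2 0 0 0 1;0 0 3 0 0 0 1;0 0 2 0 0 0 1;0 0 0 0 0 0 1;0 0 0 0 0 0 1"}}

```text
time: 1.9
eef_pos: [553.9, -160.0, 113.0]
tcp_rot: [-3.136, -0.016, 0.008]
wrist_force: [0.3, -1.1, 0.2]
finger_gap: 0.1
```

```bash
python3 - <<'E'
from h import *
for n in ['top','scene','wrist']: grab(n,n+'1')
s=env.get_state(); print(s['eef_pos'],s['tcp_rot'],s['wrist_force'])
a=[cv2.imread(f'pics/{n}1.png') for n in ('top','scene')]
cv2.imwrite('pics/t1c.png',cv2.resize(a[0][130:300,200:460],None,fx=3,fy=3))
cv2.imwrite('pics/s1c.png',cv2.resize(a[1][80:300,180:420],None,fx=2.6,fy=2.6))
E
```

```text
[ 554.16133071 -160.25665314  113.64645503] [-3.13675549 -0.01547201  0.0058427 ] [-0.53387383 -0.41877184 -0.15446803]
```

View pics/t1c.png

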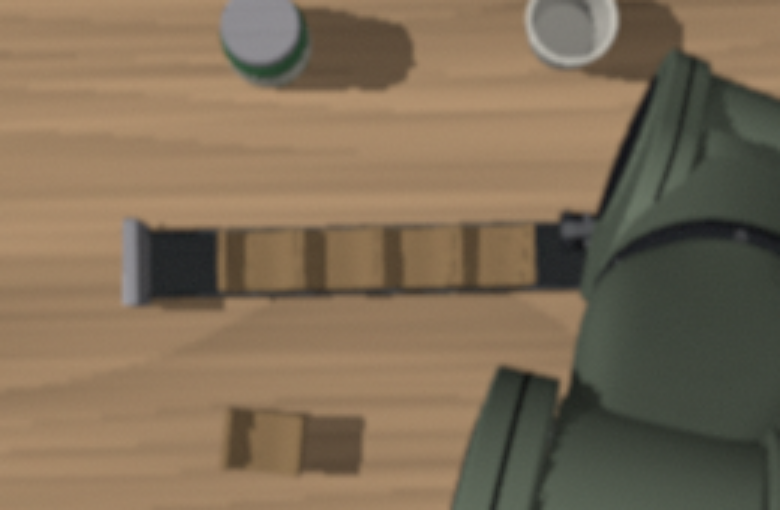

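View pics/s1c.png

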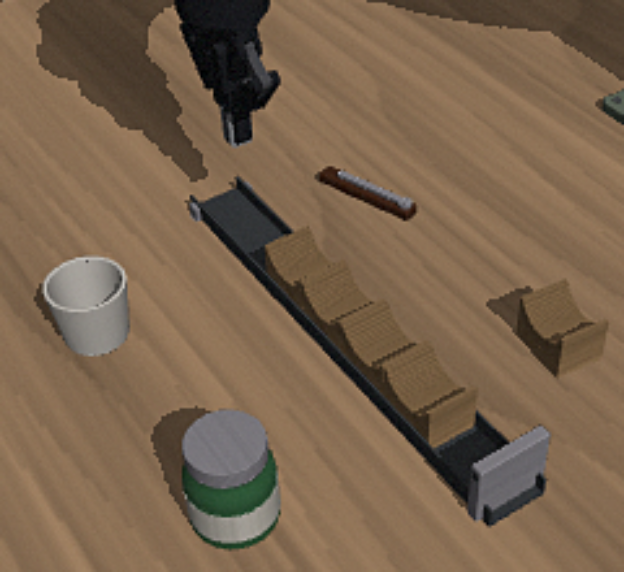

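View pics/wrist1.png

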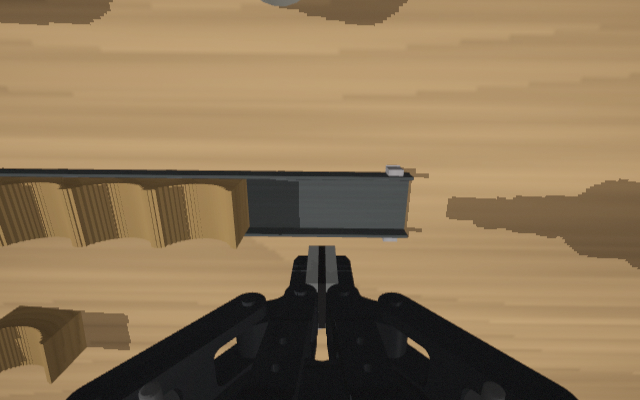

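```bash
python3 - <<'E'
from h import *
s=env.get_state(); print(s['qpos'],s['time'])
E
sed -i 's/^for f in/if __name__=="__main__":\n  for f in/' m2.py
python3 m2.py wrist1 | head -40
```

```text
[ 0.15296199  0.87532582  0.15080694  1.60617054 -0.19055099  0.67947659
 -1.16139968] 2.05
wrist1 tops line yaw deg off +y 3.4490924 x at y=0 548.4243 n 4120 ztop 46.11116156520204
tops hist [(-100, 15), (-96, 451), (-92, 182), (-88, 15), (-48, 21), (-44, 534), (-40, 383), (-36, 287), (-32, 126), (-28, 4), (12, 16), (16, 563), (20, 499), (24, 288), (28, 114), (32, 2), (72, 21), (76, 422), (80, 175), (84, 2)]
tops y ext -96.18258199847224 84.3231750268551 x ext [526.78224692 571.76671901]
-220 wall 518.0 581.4 floor x (array([525.3, 569. ]), np.float64(3.8))
-190 wall 522.4 576.4 floor x (array([525.3, 568.7]), np.float64(3.8))
-160 wall 522.7 576.2 floor x (array([525.3, 569.1]), np.float64(3.8))
-130 wall 521.9 576.3 floor x (array([525.3, 569.1]), np.float64(3.9))
-100 wall 522.8 576.2 floor x (array([525.3, 568.7]), np.float64(4.0))
-70 wall 571.7 576.3 floor x (None, None)
-40 wall 571.6 576.2 floor x (None, None)
-10 wall 571.4 576.2 floor x (None, None)
20 wall 571.4 576.2 floor x (None, None)
50 wall 571.3 576.0 floor x (None, None)
80 wall 571.2 576.1 floor x (None, None)
```

The wrist view (block end edge at col 240, channel walls at rows 172 and 235) puts the channel centre at x≈549.3. The finger linkages spread along the runner, so I'll turn the hand 90°. That way the flat sides of the fingers push and the jaws lie across the channel.

Request:
{"api": "arm_command", "payload": {"moves": "0 0 0 0 0 -0.142 1;0 0 0 0 0 -0.142 1;0 0 0 0 0 -0.142 1;0 0 0 0 0 -0.142 1;0 0 0 0 0 -0.142 1;0 0 0 0 0 -0.142 1;0 0 0 0 0 -0.142 1;0 0 0 0 0 -0.142 1;0 0 0 0 0 -0.142 1;0 0 0 0 0 -0.142 1;0 0 0 0 0 -0.142 1;0 0 0 0 0 0 1"}}

```text
time: 3.25
eef_pos: [556.8, -167.7, 126.2]
tcp_rot: [2.15, 2.273, 0.005]
wrist_force: [-0.1, -0.2, -0.3]
finger_gap: 0.1
```

```bash
cat > st.py <<'E'
from h import *
from scipy.spatial.transform import Rotation as R
s=env.get_state(); print(s['time'],s['eef_pos'].round(1),s['wrist_force'].round(1)); print(R.from_rotvec(s['tcp_rot']).as_matrix().round(4))
E
python3 st.py
```

```text
3.25 [ 556.8 -167.7  126.2] [-0.1 -0.2 -0.3]
[[-0.0559  0.9984  0.0116]
 [ 0.9984  0.056  -0.0063]
 [-0.007   0.0112 -0.9999]]
```

Request:
{"api": "arm_command", "payload": {"moves": "0.5 -0.7 0 0.012 0.016 0.056 1;0.5 0 2.5 0 0 0 1;0.5 0 2.5 0 0 0 1;0 0 2.5 0 0 0 1;0 0 2 0 0 0 1;0 0 0 0 0 0 1;0 0 0 0 0 0 1"}}

```text
time: 3.95
eef_pos: [551.5, -155.6, 33.6]
tcp_rot: [2.261, 2.178, 0.011]
wrist_force: [-1.5, -0.9, -0.5]
finger_gap: -0.0
```

```bash
python3 st.py
```

```text
3.95 [ 551.5 -155.6   33.6] [-1.5 -0.9 -0.5]
[[ 0.0375  0.9993  0.0062]
 [ 0.9993 -0.0375  0.0033]
 [ 0.0036  0.0061 -1.    ]]
```

Request:
{"api": "arm_command", "payload": {"moves": "0 -0.2 1.4 0 0.005 -0.036 1;0 0 0 0 0 0 1;0 0 0 0 0 0 1"}}

```text
time: 4.25
eef_pos: [550.4, -156.3, 21.2]
tcp_rot: [2.223, 2.218, 0.019]
wrist_force: [-0.1, -0.2, 0.3]
finger_gap: 0.1
```

```bash
python3 st.py
```

```text
4.25 [ 550.4 -156.3   21.2] [-0.1 -0.2  0.3]
[[ 0.0023  1.      0.0094]
 [ 1.     -0.0023  0.0073]
 [ 0.0073  0.0094 -0.9999]]
```

Request:
{"api": "arm_command", "payload": {"moves": "1 0 0.3 0 0 0 1;1 -0.1 0.1 0 0 0 1;1 0 0 0 0 0 1;0.5 0 0 0 0 0 1;0 0 0 0 0 0 1;0 0 0 0 0 0 1"}}

```text
time: 4.85
eef_pos: [550.1, -116.9, 18.4]
tcp_rot: [2.222, 2.218, 0.021]
wrist_force: [-1.0, -0.2, -0.3]
finger_gap: 0.1
```

```bash
python3 st.py; python3 - <<'E'
from h import *
for n in ['top','scene','wrist']: grab(n,n+'2')
a=cv2.imread('pics/scene2.png');cv2.imwrite('pics/s2c.png',cv2.resize(a[80:300,180:420],None,fx=2.6,fy=2.6))
E
```

```text
4.85 [ 550.1 -116.9   18.4] [-1.  -0.2 -0.3]
[[ 0.0018  0.9999  0.011 ]
 [ 1.     -0.0019  0.0075]
 [ 0.0075  0.011  -0.9999]]
```

View pics/s2c.png

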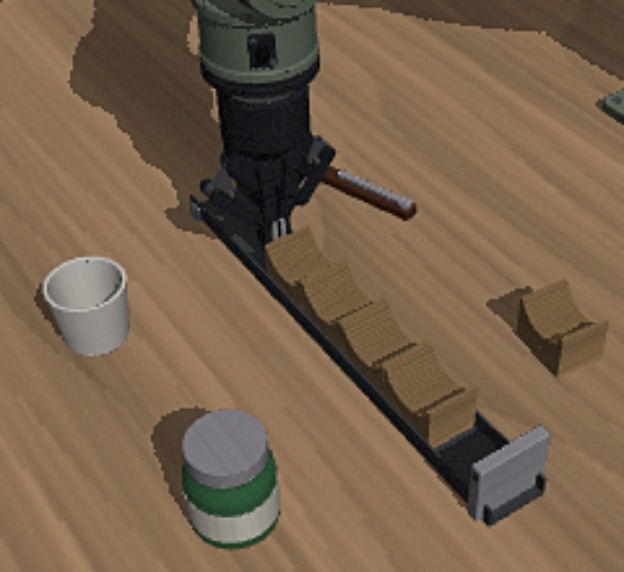

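View pics/wrist2.png

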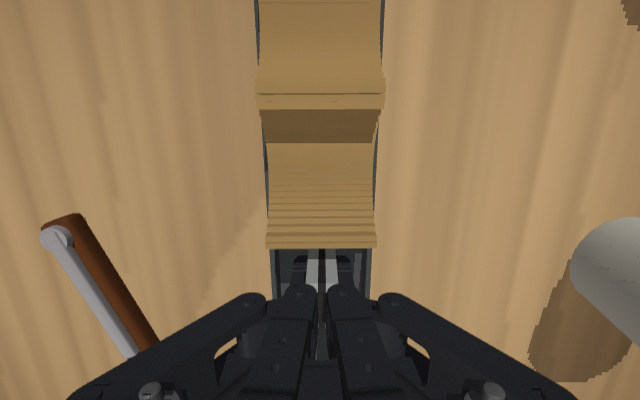

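The hand is centred behind the rear block: its end edge is at row 247 in the wrist view, with the fingers at cols 305–340. I'll now push slowly.

Request:
{"api": "arm_command", "payload": {"moves": "0.3 0 0 0 0 0 1;0.3 0 0 0 0 0 1;0.3 0 0 0 0 0 1;0.3 0 0 0 0 0 1;0.3 0 0 0 0 0 1;0.3 0 0 0 0 0 1;0.3 0 0 0 0 0 1;0.3 0 0 0 0 0 1"}}

```text
time: 5.8
eef_pos: [549.9, -92.8, 18.4]
tcp_rot: [2.224, 2.214, 0.019]
wrist_force: [-0.7, -2.5, -0.9]
finger_gap: 0.2
```

```bash
python3 st.py; python3 - <<'E'
from h import *
grab('wrist','wrist3')
E
```

```text
5.8 [549.9 -92.8  18.4] [-0.7 -2.5 -0.9]
[[ 0.0044  0.9999  0.0106]
 [ 1.     -0.0045  0.0065]
 [ 0.0066  0.0106 -0.9999]]
```

View pics/wrist3.png

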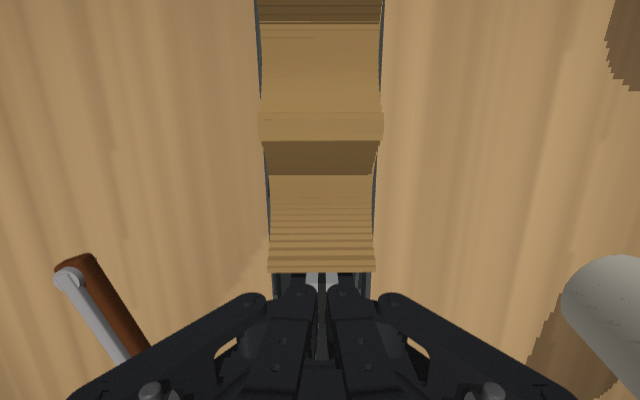

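Request:
{"api": "arm_command", "payload": {"moves": "0.3 0 0 0 0 0 1;0.3 0 0 0 0 0 1;0.3 0 0 0 0 0 1;0.3 0 0 0 0 0 1;0.3 0 0 0 0 0 1;0.3 0 0 0 0 0 1;0.3 0 0 0 0 0 1;0.3 0 0 0 0 0 1;0.3 0 0 0 0 0 1;0.3 0 0 0 0 0 1;0.3 0 0 0 0 0 1"}}

```text
time: 6.95
eef_pos: [549.9, -56.5, 18.6]
tcp_rot: [2.224, 2.215, 0.019]
wrist_force: [0.1, -1.8, -0.2]
finger_gap: -0.0
```

```bash
python3 st.py; python3 - <<'E'
from h import *
for n in ['top','scene']: grab(n,n+'4')
a=cv2.imread('pics/scene4.png');cv2.imwrite('pics/s4c.png',cv2.resize(a[140:290,240:420],None,fx=3.6,fy=3.6))
E
python3 m2.py top4 scene4 | grep -E "tops|stop"
```

```text
6.95 [549.9 -56.5  18.6] [ 0.1 -1.8 -0.2]
[[ 0.0042  0.9999  0.0104]
 [ 1.     -0.0043  0.0068]
 [ 0.0069  0.0103 -0.9999]]
top4 tops line yaw deg off +y -0.52092916 x at y=0 546.2191 n 521 ztop 45.346077668271846
tops hist [(0, 6), (4, 14), (8, 34), (12, 40), (16, 33), (20, 11), (24, 2), (56, 2), (60, 8), (64, 15), (68, 33), (72, 39), (76, 39), (80, 12), (84, 2), (116, 1), (120, 9), (124, 19), (128, 40), (132, 29), (136, 38), (140, 7), (144, 5), (180, 6), (184, 24), (188, 41), (192, 12)]
tops y ext 1.8165003813546488 192.85623401728157 x ext [525.76011383 569.7652422 ]
stop x [515.55924146 547.333742   579.34527669] y [204.83893885 210.61443703 215.98977296]
scene4 tops line yaw deg off +y 0.40879795 x at y=0 553.35297 n 712 ztop 46.737518677628884
tops hist [(-68, 1), (-64, 1), (-60, 5), (-56, 2), (-52, 11), (-48, 14), (-44, 42), (-40, 52), (-36, 16), (8, 8), (12, 29), (16, 45), (20, 54), (24, 18), (28, 2), (68, 9), (72, 27), (76, 51), (80, 58), (84, 29), (88, 1), (124, 1), (128, 11), (132, 35), (136, 55), (140, 64), (144, 21), (148, 1), (184, 3), (188, 13), (192, 33)]
tops y ext -64.515422788107 194.99030819521522 x ext [528.06283074 573.55591613]
stop x [520.09764783 552.62086719 582.7216588 ] y [207.81333453 215.45235149 219.59282854]
```

View pics/s4c.png

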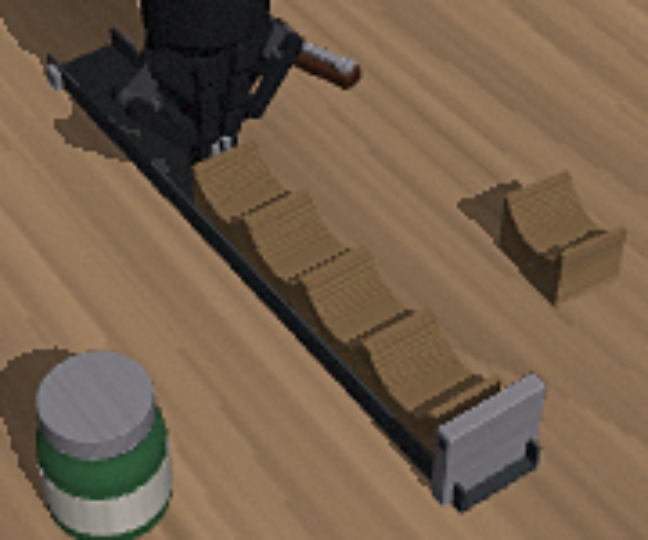

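The train is together, about 10–12 mm short of the stop. I'll finish gently and watch the force.

Request:
{"api": "arm_command", "payload": {"moves": "0.2 0 0 0 0 0 1;0.2 0 0 0 0 0 1;0.2 0 0 0 0 0 1;0.2 0 0 0 0 0 1"}}

```text
time: 7.45
eef_pos: [550.0, -48.1, 18.7]
tcp_rot: [2.224, 2.215, 0.019]
wrist_force: [0.5, -1.6, -0.9]
finger_gap: -0.2
```

Request:
{"api": "arm_command", "payload": {"moves": "0.15 0 0 0 0 0 1;0.15 0 0 0 0 0 1"}}

```text
time: 7.65
eef_pos: [550.0, -44.8, 18.7]
tcp_rot: [2.224, 2.215, 0.019]
wrist_force: [0.2, -0.4, -1.4]
finger_gap: -0.4
```

Request:
{"api": "arm_command", "payload": {"moves": "0.15 0 0 0 0 0 1"}}

```text
time: 7.75
eef_pos: [550.0, -44.7, 18.7]
tcp_rot: [2.224, 2.213, 0.017]
wrist_force: [0.4, -16.9, -1.5]
finger_gap: -0.1
```

Request:
{"api": "arm_command", "payload": {"moves": "0.1 0 0 0 0 0 1;0.05 0 0 0 0 0 1"}}

```text
time: 7.95
eef_pos: [550.0, -44.8, 18.8]
tcp_rot: [2.225, 2.21, 0.014]
wrist_force: [-0.2, -2.9, -0.9]
finger_gap: -0.3
```

```bash
python3 st.py; python3 - <<'E'
from h import *
for n in ['top','scene','wrist']: grab(n,n+'5')
a=cv2.imread('pics/scene5.png');cv2.imwrite('pics/s5c.png',cv2.resize(a[140:290,240:420],None,fx=4,fy=4))
E
python3 m2.py top5 scene5 | grep -E "tops|stop"
```

```text
7.95 [550.  -44.8  18.8] [-0.2 -2.9 -0.9]
[[ 0.0067  0.9999  0.0103]
 [ 1.     -0.0067  0.0024]
 [ 0.0024  0.0103 -0.9999]]
top5 tops line yaw deg off +y -0.107648104 x at y=0 546.849 n 417 ztop 45.49174905864061
tops hist [(8, 1), (12, 6), (16, 25), (20, 28), (24, 35), (28, 35), (32, 7), (68, 1), (72, 6), (76, 23), (80, 33), (84, 30), (88, 38), (92, 11), (132, 5), (136, 24), (140, 40), (144, 22), (148, 38), (152, 6), (156, 1), (192, 2)]
tops y ext 10.72114894792838 193.43540645257107 x ext [525.88503459 569.87350925]
stop x [515.49247697 545.12365809 579.24998964] y [204.88653533 210.71186073 215.95870214]
scene5 tops line yaw deg off +y -0.096965685 x at y=0 552.37915 n 672 ztop 46.67999701558119
tops hist [(-52, 3), (-48, 2), (-44, 5), (-40, 10), (-36, 19), (-32, 49), (-28, 44), (-24, 11), (16, 1), (20, 12), (24, 35), (28, 50), (32, 50), (36, 10), (80, 22), (84, 28), (88, 66), (92, 50), (96, 9), (136, 1), (140, 20), (144, 35), (148, 63), (152, 61), (156, 14), (160, 2)]
tops y ext -50.99368912420573 161.36344826921425 x ext [528.52413574 573.61812037]
stop x [519.47194538 552.0260765  582.58206082] y [207.66335891 215.15731009 219.42615377]
```

View pics/s5c.png

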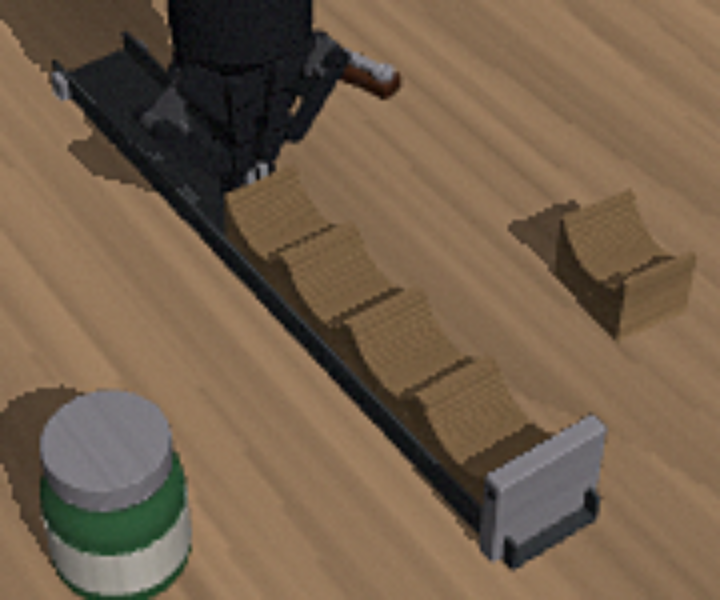

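The block train has stopped against the plate: the force rose to 17 N and the TCP stayed at y=−44.8. I'll retreat straight back and then lift.

Request:
{"api": "arm_command", "payload": {"moves": "-0.5 0 0 0 0 0 1;-1 0 0 0 0 0 1;-2 0 0 0 0 0 1;-2 0 -1 0 0 0 1;-2 0 -3 0 0 0 1;-2 0 -4 0 0 0 1;-4 0 -4 0 0 0 1;-4 -1 -4 0 0 0 1;-4 -1 -2 0 0 0 1;-4 -1 0 0 0 0 1;0 0 0 0 0 0 1;0 0 0 0 0 0 1"}}

```text
time: 9.3
eef_pos: [514.9, -303.8, 193.4]
tcp_rot: [2.225, 2.21, 0.016]
wrist_force: [0.9, -0.2, 0.5]
finger_gap: -0.2
```

```bash
python3 st.py; python3 - <<'E'
from h import *
for n in ['top','scene','wrist']: grab(n,n+'6')
a=cv2.imread('pics/scene6.png');cv2.imwrite('pics/s6c.png',cv2.resize(a[140:290,180:420],None,fx=3.2,fy=3.2))
a=cv2.imread('pics/top6.png')[110:300,230:450];cv2.imwrite('pics/t6c.png',cv2.resize(a,None,fx=3,fy=3,interpolation=2))
E
python3 m2.py top6 scene6 | grep -E "tops|stop"; sed -n 1,40p meas.py >/dev/null; sed -i "s/\['top0','scene0'\]/['top0','top6','scene0','scene6']/" meas.py; python3 meas.py | grep -E "zmax|^top|^sce"
```

```text
9.3 [ 514.9 -303.8  193.4] [ 0.9 -0.2  0.5]
[[ 0.0068  0.9999  0.0111]
 [ 1.     -0.0068  0.0032]
 [ 0.0032  0.011  -0.9999]]
top6 tops line yaw deg off +y -0.6010745 x at y=0 547.11237 n 494 ztop 45.10492466855408
tops hist [(-36, 23), (-32, 39), (-28, 6), (-24, 1), (4, 1), (12, 7), (16, 24), (20, 28), (24, 34), (28, 35), (32, 11), (72, 6), (76, 25), (80, 37), (84, 26), (88, 37), (92, 11), (96, 1), (132, 10), (136, 21), (140, 40), (144, 21), (148, 36), (152, 10), (156, 1), (188, 1), (192, 2)]
tops y ext -34.78936715159417 193.44467152651524 x ext [525.8742052  569.95398053]
stop x [515.5310002  547.27058328 579.47230843] y [204.8895872  210.91376185 216.12941705]
scene6 tops line yaw deg off +y -0.116916664 x at y=0 552.0973 n 641 ztop 46.44462976706757
tops hist [(-36, 7), (-32, 57), (-28, 43), (-24, 9), (-20, 1), (16, 2), (20, 10), (24, 31), (28, 53), (32, 50), (36, 13), (76, 2), (80, 16), (84, 35), (88, 64), (92, 47), (96, 15), (136, 2), (140, 17), (144, 34), (148, 63), (152, 57), (156, 12), (160, 1)]
tops y ext -34.785751248275574 160.4900662545274 x ext [528.30325716 573.556798
[... 1112 characters left out ...]
178  34  37 953] x [696. 728. 760.] y [-159. -125.  -93.] zmax 61.9
6 [ 250  238   38   53 1626] x [696. 731. 758.] y [ 84. 128. 144.] zmax 87.9
tops ((629.8834228515625, 43.00798034667969), (139.78536987304688, 354.7606201171875), 0.079658143222332)
scene6 table z 1.6638309561333244
1 [ 221    0   54   75 2329] x [461. 524. 574.] y [-313. -292. -265.] zmax 367.9
3 [ 253  148  139  132 3582] x [522. 559. 582.] y [-214.  102.  220.] zmax 59.5
5 [196 178  34  37 953] x [697. 728. 761.] y [-158. -125.  -93.] zmax 62.4
6 [ 250  238   38   52 1626] x [696. 731. 758.] y [ 84. 128. 144.] zmax 88.1
tops ((629.8560180664062, 41.54374694824219), (356.9241027832031, 139.75537109375), 89.98185729980469)
```

View pics/s6c.png

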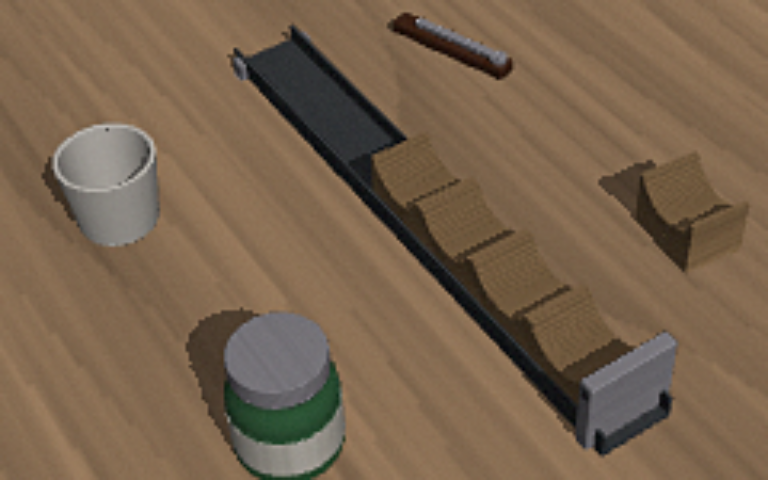

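View pics/t6c.png

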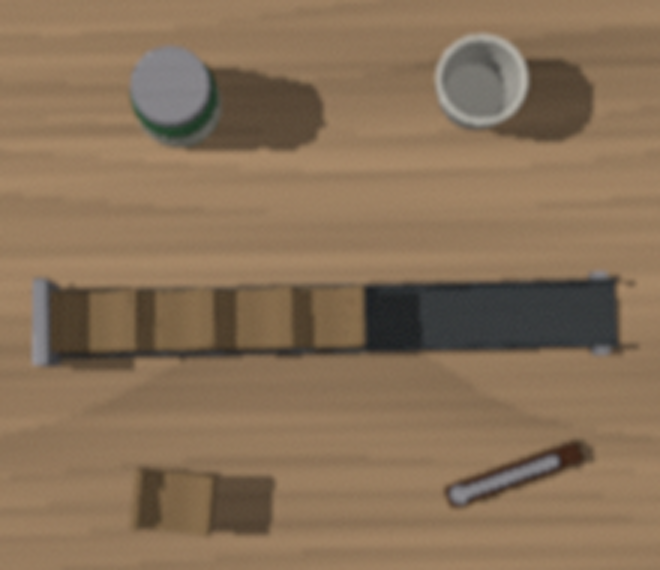

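All four cradles touch one another and the leading one is at the plate: rear face at −34.8, plus 240, gives 205 against a stop face at 205. The bystanders have not moved and the hand is clear.

```bash
python3 -c "
from station import env
print(env.hand_in())"
```

```text
the job is handed in; nothing more can be done
None
```

The four cradles are now pushed up against the steel end stop as one train, and the job is handed in at about 9.5 s of the 35 s allowed. I used the shut fingers low on the rear cradle's end face and pushed it slowly about 60 mm in world +y. Nothing was lifted or tipped. I then backed straight off and lifted clear.

- **Against the stop:** the push force rose from about 2 N to about 17 N, and the hand stopped moving. The rear face is at y≈−35, so the 240 mm row ends at about 205. The top camera puts the stop's inner face at about 205, so the gap is within the calibration's 2 mm.
- **No gaps:** the cradle tops are still about 60 mm apart in both the top and scene views, and I saw no gaps.
- **Bystanders:** the jar and cup measured within 1 mm of their starting places. The spare cradle and corkscrew look unmoved in the pictures, but I did not measure them.
- **Hand:** it is about 190 mm above the table and well away from everything, with the wrist force near zero.

Two checks disagreed slightly. The scene camera reads 2–5 mm away from the top camera, which looks like a calibration offset. The last small push row read only about 3 N instead of 17 N, but the hand did not move during it.

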